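# Hold the tilt table at the next sample's angle with a pendulum gauge

### The job

The tilt table's lock screw is slack and I am about to tighten it for the next sample, the card waiting in the white tray. Pick up the angle gauge, stand it square and flat on the middle of the tilt table with its dial facing away from the robot, and rock gauge and table together until the swinging needle settles on the dial mark of the same colour as that card. Finish while still gripping the gauge, holding it lightly pressed flat on the table with the needle steady on that mark, and leave everything else where it is.

Things in the scene. Friction and masses are not known exactly. Their poses are not given: they have to be found in the camera images.
- gauge_grip (a point): Loose pendulum angle gauge, about 0.3 kg, 134 mm high: round grey case 96 mm across, 30 mm thick, white dial on its +x side, black hand grip on top (46 mm along y, 30 mm thick along x, clear of the dial from 100 mm up; grasp across the 30 mm). Point inside the grip, 117 mm above the underside. Axes: x out of the dial (starts facing away from the robot within 30 degrees), y along the foot, z up.
- gauge_foot (a point): Centre of the underside of the gauge's steel foot rail, 110 mm long (y) by 34 mm wide (x); same axes as the grip.
- needle (a joint): The gauge's black needle, a pendulum pivoted 56 mm above the foot, hanging plumb; it settles in about 2 s. 0 when it points along the gauge's -z, positive when the tip is towards its +y. Orange mark: +0.30 rad; blue mark: -0.20 rad (middles; each 0.10 wide). Gauge rolled by a about its x (positive: +y end up) gives needle -a: orange is +y end down 17 degrees, blue is +y end up 11.5 degrees.
- tilt_top (a point): Centre (black spot) of the tilt table's top: aluminium plate 60 mm (x) by 136 mm (y), 10 mm thick, tilting about its x axis, which lies 4 mm under this point and 62 mm above the bench, between cheeks 33 to 43 mm out at either side in x and 70 mm high; fixed dark base 110 x 150 mm. x points away from the robot within 20 degrees, y left, z out of the top.
- tilt_table (a joint): Tilt of the table about its x axis: 0 level, positive when its +y end is up; stops at -0.5 and +0.5. It turns stiffly (about 0.04 N m) and starts out of level; a gauge pressed flat on it carries it along.
- loading_tray_floor (a point): Inner floor (4 mm above the bench) of the white tray, 80 x 110 x 12 mm, fixed: the card in it is the next sample. Centre of the floor.
- done_tray_floor (a point): Inner floor of the grey tray, same size, fixed: the card in it is not wanted now.
- orange_card_mid (a point): Centre of the orange sample card (75 x 50 x 5 mm with a round window); it lies in one of the two trays. Not to be moved.
- blue_card_mid (a point): Centre of the blue sample card, same size, in the other tray. Not to be moved.
- screwdriver_mid (a point): Middle of a screwdriver with red handle, about 200 mm long, lying on the bench. Not to be moved.
- pen_mid (a point): Middle of a white pen, 140 mm, lying on the bench. Not to be moved.
- salt_jar_mid (a point): Middle of an amber jar with a white cap, 64 mm across, 75 mm high. Not to be moved.
- drying_can_mid (a point): Middle of a blue can, 56 mm across, 90 mm high. Not to be moved.
- mouse_mid (a point): Middle of the black computer mouse, 105 x 60 x 33 mm. Not to be moved.
There are look-alikes about, which are no part of the job. Of the things that look like the part that bears gauge_grip, take the one that is farthest from the robot's base at the start.

How it is judged:
By the outcome, as a careful person would: the job done as asked, in the order asked, and still so for the second after the job is handed in, while the arm keeps its last pose, push and grip.
It also fails if it takes over 58 s, if anything falls off the work surface, if the arm or the gripper's body presses on something with over 40 N, if the wrist force passes 120 N, or if a joint passes its speed limit or range.

### The arm

A 6-joint arm with a two-finger parallel gripper is mounted at the origin on the work surface. World frame = base frame: x ahead of the robot, y to its left, z up, the work surface at z = 0. Lengths are in m, angles in degrees, forces in N, time in s.
With the tool pointing down it reaches from about 0.4 to 0.825 m from the base axis. Payload 7 kg.
Tool frame: the origin (TCP) lies between the finger pads; the fingertips stand 17 mm ahead of it and the grasp point (between the pads) lies 2 mm behind it; x points along the fingers, y is the direction in which the jaws open and shut, and the axes are right-handed (so a half turn about x gives the same grasp; the last joint's range is limited). The gripper opens to 88 mm and grips with 3 to 60 N. Pads are 19 mm wide; open, the fingers measure 130 mm over their backs; the gripper's body (78 mm by 193 mm) begins 47 mm behind the grasp point.
Start: joints at [-57.175, 20.546, 0.682, 0, -70.136, -16.507], TCP at [0.19, -0.648, 0.244] pointing down, gripper open.
Joint ranges: [-176.03, 176.03], [-82.01, 121.73], [-58.28, 71.71], [-173.87, 95.51], [-174.79, -0.11], [-173.66, 173.66]. Speed limits (degrees/s): [136.94, 136.94, 172.46, 180, 180, 180].

### API

Orientations are given as [roll, pitch, yaw] about the fixed x, y, z axes, in that order (R = Rz(yaw) Ry(pitch) Rx(roll)).
In Python, from plant import r gives the robot as it stands.
- The arm moves only by the shell command python3 -m jog 'ROWS' [FORCE]. ROWS is a JSON object of lists of equal length, an entry for each row: "fingers": the opening, from 0 (shut) to 1 (fully open); "dp": the shift along the tool's x, y, z in mm, a list of three; "twist": the turn about the tool's x in degrees. In form: {"fingers": [fingers, ...], "dp": [[dx, dy, dz], ...], "twist": [twist, ...]}. A call has exactly 5 rows; each row is the pose to reach, as a shift and turn from the pose measured when the call began, along the tool's axes at that moment; what a row does not reach only later rows make up. A row lasts 1/10 s, in which the tool goes at most 50 mm and 8.59 degrees, less where a joint would pass 70% of its speed; a pose out of reach is approached as far as the arm can. A call with a gripper value outside its range is refused whole. The fingers move at their own pace and stop on an object; FORCE is the grip in N (left out, the last holds). Time passes only in rows, so rows that repeat a pose let the fingers close, or fill a call up. It gives the time, the measured TCP pose, the force and the opening at its end, in the units of the state.
- r.get_state(): the state, without advancing time (a new reading comes with each control period).
- r.capture(name): name is "side" or "top"; returns a dict with "frame" (480x640x3 uint8, red, green, blue), "intrinsics" (3x3 intrinsics, pixels), "D" ([k1, k2, p1, p2, k3] as OpenCV has them; the pictures are not rectified), "pose" (4x4, takes a point from camera to world coordinates). Camera axes: x right, y down, z forward; pixel columns grow to the right and rows downward; lengths in m; the calibration is good to about 2 mm. A picture is of the moment at which its call begins. There is no depth.
- r.close_job(): hands the job in, once; it reports no verdict.
The state is a dict: "time_s": time; "joints": joint angles; "qd": joint speeds; "joint_torque": joint torques, N m; "tcp_pos": TCP position; "eef_rot": TCP orientation; "contact_force": force on the tool from outside, world axes, zero at the start; "moment": the same for the moment, N m; "gripper_width": finger opening in m.
Only numpy, scipy, OpenCV 4.12 (cv2) and the standard library are available. Lean on these libraries where they do the work, as an engineer would, in place of code of your own. Each camera call takes 0.05 s, during which the arm holds its last target. There are 200 camera calls.

## Working session

There is one attempt and no reset: what is moved stays moved. The work goes in short steps, Python scripts to look and compute and a shell command to move; the robot and the scene stay as the last step left them, time stands still between calls to the robot, and variables do not carry over. Pictures are saved under pics/ and viewed, on a budget of 10 in all, crops included, one or two more only if the job needs it, and the job is handed in when it is done.

```bash
mkdir -p pics; ls; cat > h.py <<'E'
from plant import r
import numpy as np, cv2
from scipy.spatial.transform import Rotation as R
def cap(n,f=None):
    c=r.capture(n)
    if f: cv2.imwrite(f'pics/{f}.png',cv2.cvtColor(c['frame'],cv2.COLOR_RGB2BGR))
    return c
def ray(c,p):
    K=np.array(c['intrinsics']);D=np.array(c['D']);T=np.array(c['pose'])
    q=cv2.undistortPoints(np.array([[p]],float),K,D)[0,0]
    d=T[:3,:3]@np.array([q[0],q[1],1]);return T[:3,3],d/np.linalg.norm(d)
def onz(c,p,z):
    o,d=ray(c,p);return o+d*(z-o[2])/d[2]
def proj(c,X):
    T=np.linalg.inv(np.array(c['pose']))
    return cv2.projectPoints(np.array(X,float).reshape(-1,3),cv2.Rodrigues(T[:3,:3])[0],T[:3,3],np.array(c['intrinsics']),np.array(c['D']))[0][:,0]
E
python3 - <<'E'
from h import *
for n in('top','side'):
    c=cap(n,n+'0');print(n,np.round(c['pose'],3).tolist(),np.round(c['intrinsics'],1).tolist())
s=r.get_state();print(s)
E
```

```text
pics
top [[0.01, -0.995, 0.101, 0.451], [-1.0, -0.011, -0.003, 0.011], [0.004, -0.101, -0.995, 1.286], [0.0, 0.0, 0.0, 1.0]] [[547.4, 0.0, 323.1], [0.0, 547.4, 242.6], [0.0, 0.0, 1.0]]
side [[-0.923, -0.257, 0.286, 0.183], [-0.385, 0.613, -0.691, 0.862], [0.003, -0.747, -0.664, 0.961], [0.0, 0.0, 0.0, 1.0]] [[465.2, 0.0, 318.9], [0.0, 465.2, 238.1], [0.0, 0.0, 1.0]]
{'time_s': 0.1, 'joints': array([-5.71736348e+01,  2.05857073e+01,  6.38929161e-01, -1.67721626e-02,
       -7.01342406e+01, -1.65063047e+01]), 'qd': array([-0.04880711, -0.14270776,  0.12961713,  0.06881189,  0.04265801,
        0.04108384]), 'joint_torque': array([-3.03389599e-03, -5.84162772e+01,  2.93748629e+01,  7.01565385e+00,
        1.01312526e-02, -7.38019548e-05]), 'tcp_pos': array([ 0.18953031, -0.64742567,  0.24273699]), 'eef_rot': array([ 95.49445179,  89.91746069, 111.80880174]), 'contact_force': array([-0.81250713, -0.28044951, -0.16505667]), 'moment': array([ 0.01269538,  0.01930131, -0.0080667 ]), 'gripper_width': 0.08762363989310958}
```

View pics/top0.png

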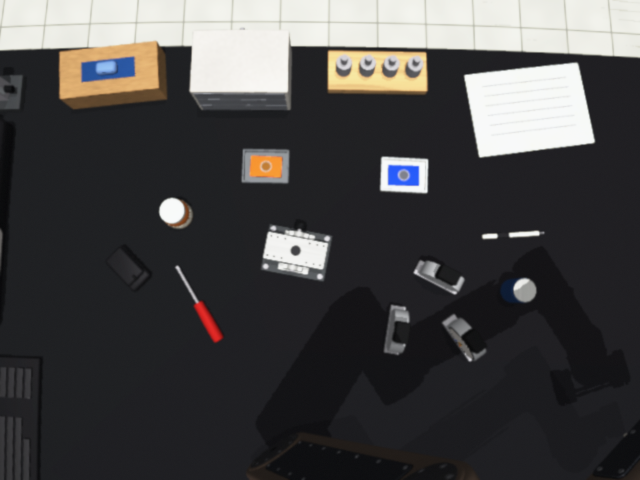

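View pics/side0.png

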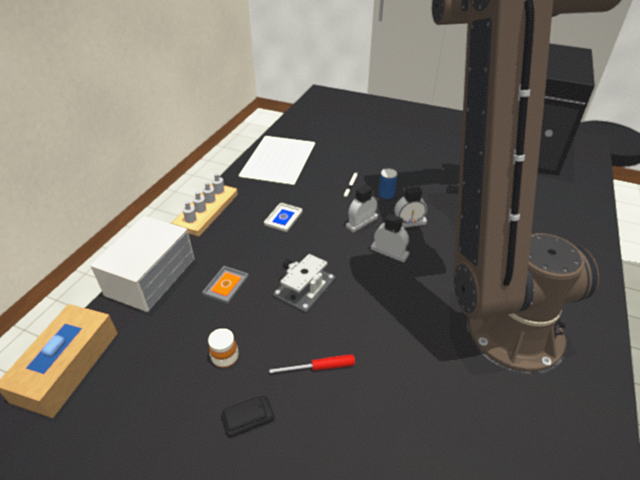

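The white tray holds the blue card, so the target is needle -0.20, +y end up 11.5°. The gauges are at top pixels A (440,276), B (398,330) and C (465,338). The tilt table is at (296,251).

```bash
python3 - <<'E'
from h import *
a=cv2.imread('pics/top0.png');b=cv2.imread('pics/side0.png')
def g(i):return np.clip(255*(i/255.)**0.6,0,255).astype(np.uint8)
A=cv2.resize(g(a[240:370,380:510]),(400,400),interpolation=3)
B=cv2.resize(g(b[175:275,335:435]),(400,400),interpolation=3)
C=cv2.resize(g(a[215:285,255:340]),(400,329));D=cv2.resize(g(b[245:315,265:345]),(400,350))
o=np.zeros((600,800,3),np.uint8);o[:330,:400]=cv2.resize(A,(400,400))[:330]
o=np.vstack([np.hstack([A,B]),np.hstack([cv2.resize(C,(243,200)),np.zeros((200,157,3),np.uint8),cv2.resize(D,(229,200)),np.zeros((200,171,3),np.uint8)])])
cv2.imwrite('pics/crop1.png',o)
c=cap('top')
for p in[(440,276),(398,330),(465,338)]:
  x=onz(c,p,.06);print(p,x.round(3),np.hypot(*x[:2]).round(3))
print(onz(c,(296,251),.066))
E
```

```text
(440, 276) [ 0.503 -0.257  0.06 ] 0.565
(398, 330) [ 0.382 -0.161  0.06 ] 0.415
(465, 338) [ 0.365 -0.312  0.06 ] 0.48
[0.55553256 0.06783701 0.066     ]
```

View pics/crop1.png

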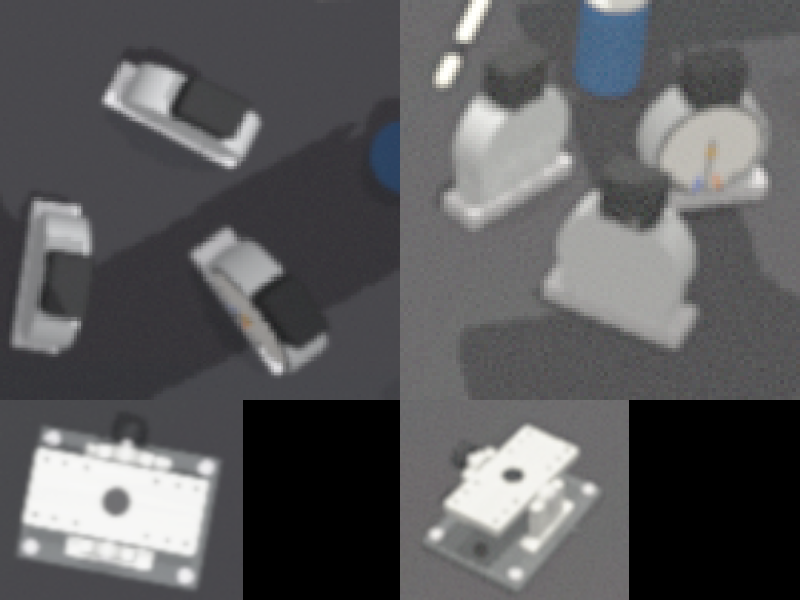

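Gauge A is the farthest at 0.565 m. Its dial side is hidden, facing away from the robot, as expected. Next I'll compute the grasp pose from the corner picks and check it by triangulation.

```bash
cat >> h.py <<'E'
def tri(c1,p1,c2,p2):
    o1,d1=ray(c1,p1);o2,d2=ray(c2,p2)
    s=np.linalg.lstsq(np.c_[d1,-d2],o2-o1,rcond=None)[0]
    a,b=o1+s[0]*d1,o2+s[1]*d2;return (a+b)/2,np.linalg.norm(a-b)
def tool():
    s=r.get_state();return np.array(s['tcp_pos']),R.from_euler('xyz',s['eef_rot'],degrees=True).as_matrix(),s
E
python3 - <<'E'
from h import *
t=cap('top');s=cap('side')
P=lambda u,v:(380+u/3.077-.34,240+v/3.077-.34)
nl,nr=onz(t,P(105,98),.005),onz(t,P(232,165),.005)
d=nl-nr;L=np.linalg.norm(d);y=d/L;x=np.array([y[1],-y[0],0])
print('len',L,'xyaw',np.degrees(np.arctan2(x[1],x[0])),'centre',(nl+nr)/2+.017*x)
print('griptop',onz(t,P(212,105),.134),tri(t,P(212,105),s,(363.7,188)))
# table: white mask
g=t['frame'].astype(int);m=((g.min(2)>150)).astype(np.uint8);m[:215]=0;m[285:]=0;m[:,:250]=0;m[:,340:]=0
cn=max(cv2.findContours(m,0,2)[0],key=cv2.contourArea);q=cv2.minAreaRect(cn);print('rect',q,cv2.boxPoints(q).tolist())
B=[onz(t,p,.066) for p in cv2.boxPoints(q)];print(np.round(B,3).tolist())
print('spot',tri(t,(295.4,250.2),s,(304.4,271.2)),onz(t,(295.4,250.2),.066))
p,M,st=tool();print('tool',p,M.round(3).tolist(),st['time_s'])
E
```

```text
len 0.10970687760129125 xyaw -27.323639894254246 centre [ 0.50526003 -0.26298035  0.005     ]
griptop [ 0.50464953 -0.25873846  0.134     ] (array([ 0.50232825, -0.25902529,  0.13570809]), np.float64(0.004687085708437285))
rect ((295.0577087402344, 250.21153259277344), (61.38434982299805, 43.14554977416992), 11.309932708740234) [[260.73077392578125, 265.3461608886719], [269.19232177734375, 223.0384521484375], [329.3846435546875, 235.076904296875], [320.923095703125, 277.3846130371094]]
[[0.523, 0.146, 0.066], [0.618, 0.129, 0.066], [0.592, -0.007, 0.066], [0.497, 0.011, 0.066]]
spot (array([0.55538348, 0.06857782, 0.06326535]), np.float64(0.004576368988780369)) [0.55731446 0.06920743 0.066     ]
tool [ 0.18956429 -0.64759868  0.24308879] [[-0.0, -0.281, 0.96], [0.001, 0.96, 0.281], [-1.0, 0.001, -0.0]] 0.25
```

```bash
python3 -m jog '{"fingers":[0.75,0.75,0.75,0.75,0.75],"dp":[[0,20,30],[0,45,65],[0,75,108],[0,105,152],[0,140,203]],"twist":[-5,-12,-18,-24,-30]}' 10; cat > go.py <<'E'
import sys
from h import *
# target x y z jawyaw
X=np.array([float(a) for a in sys.argv[1:5]])
p,M,s=tool();d=M.T@(X[:3]-p)*1000
yaw=np.degrees(np.arctan2(M[1,1],M[0,1]));tw=-((X[3]-yaw+180)%360-180)
print('dp',d.round(1),'twist',round(tw,1),'| tcp',p.round(4),'yaw',round(yaw,1),'down',M[2,0].round(4),'F',np.round(s['contact_force'],1),'w',s['gripper_width'],'t',s['time_s'],'j',np.round(s['joints'],0))
E
python3 go.py .504 -.261 .2 152.7
```

```text
time_s: 0.75
tcp_pos: [0.3347, -0.4682, 0.2432]
eef_rot: [62.6, 90.0, 109.1]
contact_force: [1.0, -0.4, 1.0]
gripper_width: 0.066
dp [ 43.3  19.7 266.8] twist -16.2 | tcp [ 0.3347 -0.4682  0.2432] yaw 136.5 down -1.0 F [ 1.  -0.4  1. ] w 0.06601314920926123 t 0.75 j [-35.  11. -12.  -0. -67.  -8.]
```

```bash
python3 -m jog '{"fingers":[0.75,0.75,0.75,0.75,0.75],"dp":[[0,4,48],[0,8,96],[10,12,144],[20,16,192],[30,20,238]],"twist":[-4,-8,-12,-16,-16.2]}'; python3 go.py .504 -.261 .118 152.7
```

```text
time_s: 1.25
tcp_pos: [0.485, -0.2799, 0.2133]
eef_rot: [-29.3, 89.9, 33.6]
contact_force: [1.2, -1.9, -1.2]
gripper_width: 0.0658
dp [95.4 -8.3 25.4] twist 0.2 | tcp [ 0.485  -0.2799  0.2133] yaw 152.9 down -1.0 F [ 1.2 -1.9 -1.2] w 0.06581266961449017 t 1.25 j [-10.  11. -17.  -0. -62. -17.]
```

```bash
python3 -m jog '{"fingers":[0.75,0.75,0.75,0.75,0.75],"dp":[[5,-8,25],[30,-8,25],[55,-8,25],[78,-8,25],[94,-8,25]],"twist":[0,0,0,0,0]}'; python3 -m jog '{"fingers":[0.3,0.3,0.2,0.2,0.2],"dp":[[1,0,0],[1,0,0],[1,0,0],[1,0,0],[1,0,0]],"twist":[0,0,0,0,0]}' 20;python3 go.py .504 -.261 .118 152.7
```

```text
time_s: 1.75
tcp_pos: [0.5029, -0.2608, 0.1177]
eef_rot: [71.3, 89.9, 134.2]
contact_force: [-0.3, 0.3, -0.9]
gripper_width: 0.0657
time_s: 2.25
tcp_pos: [0.5034, -0.2609, 0.1176]
eef_rot: [-17.2, 89.9, 45.8]
contact_force: [-0.4, -0.1, -0.0]
gripper_width: 0.0312
dp [-0.4 -0.6  0.2] twist 0.2 | tcp [ 0.5034 -0.2609  0.1176] yaw 152.9 down -1.0 F [-0.4 -0.1 -0. ] w 0.031189589246718583 t 2.25 j [ -8.  17. -23.  -0. -50. -19.]
```

```bash
python3 -m jog '{"fingers":[0.2,0.2,0.2,0.2,0.2],"dp":[[0,0,0],[-5,0,0],[-40,0,0],[-85,0,0],[-130,0,0]],"twist":[0,0,0,0,0]}' 25;python3 go.py .556 .069 .25 169.2
python3 - <<'E'
from h import *
t=cap('top');s=cap('side')
p,M,st=tool();q=proj(s,p).astype(int)[0];u=proj(t,p).astype(int)[0];print(q,u)
f=lambda im,c:cv2.resize(im[max(c[1]-50,0):max(c[1]-50,0)+150,c[0]-75:c[0]+75],(400,400),interpolation=3)
o=np.hstack([f(t['frame'],u-[0,25]),f(s['frame'],q)]);o=(255*(o/255.)**.6).astype(np.uint8)
cv2.imwrite('pics/lift.png',o[:,:,::-1])
E
```

```text
time_s: 2.75
tcp_pos: [0.5026, -0.2608, 0.2488]
eef_rot: [72.7, 89.9, 135.6]
contact_force: [1.8, -0.4, -3.3]
gripper_width: 0.0296
dp [ -0.9 102.7 318. ] twist -16.3 | tcp [ 0.5026 -0.2608  0.2488] yaw 152.9 down -1.0 F [ 1.8 -0.4 -3.3] w 0.029642656673414123 t 2.75 j [ -8.  10. -13.  -0. -67. -19.]
[364 153] [465 270]
```

View pics/lift.png

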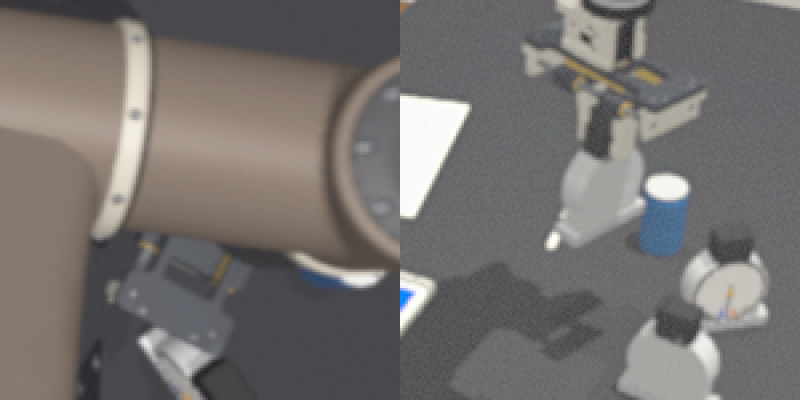

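The gauge came up level and the weight reads 3 N. Carrying it over the table.

```bash
python3 -m jog '{"fingers":[0.2,0.2,0.2,0.2,0.2],"dp":[[-2,8,25],[-5,21,65],[-8,36,111],[-8,51,157],[-8,66,203]],"twist":[-2,-5,-8,-12,-16.3]}';python3 -m jog '{"fingers":[0.2,0.2,0.2,0.2,0.2],"dp":[[0,5,45],[0,6,80],[0,7,100],[0,7.5,112],[0,8,116]],"twist":[0,0,0,0,0]}'; python3 go.py .556 .069 .25 169.5
python3 - <<'E'
from h import *
t=cap('top');s=cap('side')
o=np.hstack([cv2.resize(t['frame'][180:330,220:370],(400,400),interpolation=3),cv2.resize(s['frame'][170:320,230:380],(400,400),interpolation=3)]);o=(255*(o/255.)**.6).astype(np.uint8)
cv2.imwrite('pics/over.png',o[:,:,::-1])
E
```

```text
time_s: 3.35
tcp_pos: [0.5393, -0.0497, 0.2626]
eef_rot: [-93.0, 89.3, -13.6]
contact_force: [1.9, -0.5, -2.8]
gripper_width: 0.0301
time_s: 3.85
tcp_pos: [0.5526, 0.0666, 0.262]
eef_rot: [-94.9, 89.4, -15.4]
contact_force: [0.6, -0.6, -3.0]
gripper_width: 0.0299
dp [12.1 -2.8  3. ] twist -0.0 | tcp [0.5526 0.0666 0.262 ] yaw 169.5 down -0.9999 F [ 0.6 -0.6 -3. ] w 0.029906553387109486 t 3.85 j [ 27.   8. -13.   0. -68. -38.]
```

View pics/over.png

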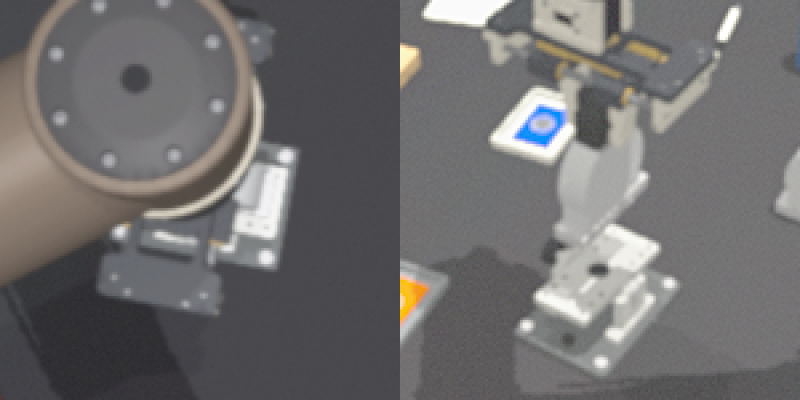

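```bash
python3 -m jog '{"fingers":[0.2,0.2,0.2,0.2,0.2],"dp":[[12,-3,3],[24,-3,3],[36,-3,3],[46,-3,3],[52,-3,3]],"twist":[0,0,0,0,0]}'; python3 go.py .556 .069 .1836 169.5
python3 - <<'E'
from h import *
t=cap('top');s=cap('side')
f=lambda u,v:(255+u/2.857-.3,215+v/2.857-.3);g=lambda u,v:(265+u/2.86-.3,245+v/2.86-.3)
C={}
for n,a,b in[('+y-x',(22,125),(90,135)),('+y+x',(40,48),(45,95)),('-y+x',(209,75),(128,25)),('-y-x',(192,155),(178,53))]:
    print(n,tri(t,f(*a),s,g(*b)))
E
```

```text
time_s: 4.45
tcp_pos: [0.556, 0.0672, 0.2085]
eef_rot: [-102.7, 89.5, -23.3]
contact_force: [-0.1, 0.7, -3.2]
gripper_width: 0.0299
dp [24.9  0.5  1.8] twist -0.1 | tcp [0.556  0.0672 0.2085] yaw 169.4 down -1.0 F [-0.1  0.7 -3.2] w 0.029911317883069253 t 4.45 j [ 27.  11. -18.   0. -61. -38.]
+y-x (array([0.54022303, 0.14378021, 0.06369401]), np.float64(0.004401732400665757))
+y+x (array([0.59597391, 0.12816127, 0.07838344]), np.float64(0.0028536280975096752))
-y+x (array([ 0.57520994, -0.00483419,  0.05791471]), np.float64(0.009545789083841644))
-y-x (array([0.51421877, 0.00866844, 0.05440015]), np.float64(0.004991203453876703))
```

```bash
python3 -m jog '{"fingers":[0.2,0.2,0.2,0.2,0.2],"dp":[[8,0.5,1.8],[14,0.5,1.8],[18,0.5,1.8],[21,0.5,1.8],[23,0.5,1.8]],"twist":[0,0,0,0,0]}' 15; python3 -m jog '{"fingers":[0.2,0.2,0.2,0.2,0.2],"dp":[[1,0,0],[2,0,0],[3,0,0],[3,0,0],[3,0,0]],"twist":[0,0,0,0,0]}';python3 go.py .556 .069 .1836 169.5
```

```text
time_s: 5.05
tcp_pos: [0.5561, 0.0693, 0.1858]
eef_rot: [-102.5, 89.4, -23.1]
contact_force: [-0.6, 0.7, -3.0]
gripper_width: 0.0298
time_s: 5.55
tcp_pos: [0.5564, 0.0693, 0.1836]
eef_rot: [-99.6, 89.4, -20.2]
contact_force: [-3.3, 1.0, 4.2]
gripper_width: 0.0299
dp [ 0.   0.3 -0.4] twist -0.1 | tcp [0.5564 0.0693 0.1836] yaw 169.4 down -0.9999 F [-3.3  1.   4.2] w 0.029900386229497176 t 5.55 j [ 27.  12. -19.   1. -58. -38.]
```

```bash
python3 - <<'E'
from h import *
t=cap('top','t2');s=cap('side','s2')
o=cv2.resize(s['frame'][190:310,240:380],(700,600),interpolation=3);o=(255*(o/255.)**.7).astype(np.uint8)
cv2.imwrite('pics/down.png',o[:,:,::-1])
print(tool()[2]['contact_force'])
E
```

```text
[-2.37203714  1.16513343  6.02119077]
```

View pics/down.png

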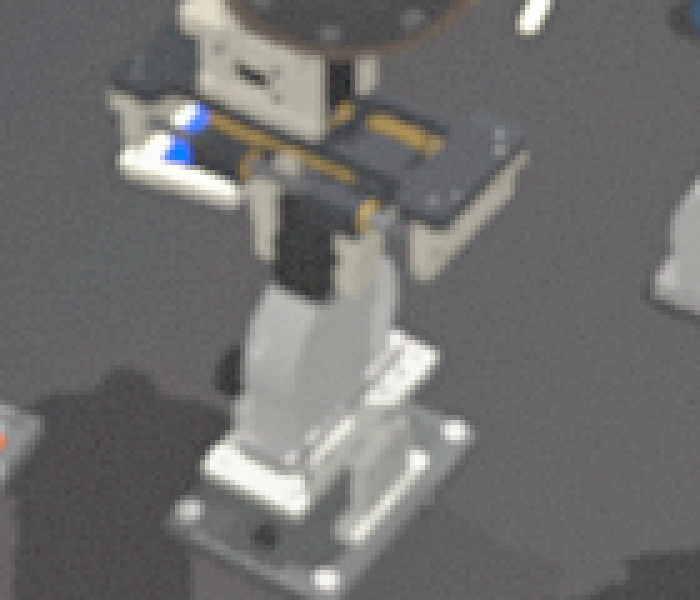

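The gauge stands on the plate. I'll check centring from the corners: foot corner -x/+y at crop (292,468), plate corners at (310,487), (205,455) and (438,356).

```bash
python3 - <<'E'
from h import *
s=cap('side')
a=np.radians(-10.3);x=np.array([np.cos(a),np.sin(a)]);y=np.array([-x[1],x[0]]);c=np.array([.556,.069])
for n,u,v in[('foot+y-x',292,468),('foot+y+x',237,447),('plate+y-x',310,487),('plate+y+x',205,455),('plate-y-x',438,356)]:
    X=onz(s,(240+u/5-.4,190+v/5-.4),.066)[:2]-c;print(n,(X@x*1000).round(1),(X@y*1000).round(1))
print(s['pose'][2][3])
E
```

```text
foot+y-x -14.8 45.9
foot+y+x 18.1 49.4
plate+y-x -30.2 51.8
plate+y+x 28.8 63.2
plate-y-x -34.2 -66.3
0.961052366286166
```

```bash
python3 -m jog '{"fingers":[0.2,0.2,0.2,0.2,0.2],"dp":[[1.2,0,0],[1.2,0,-2],[1.3,0,-5],[1.5,0,-8],[1.6,0,-10]],"twist":[0,0,0,0,0]}' 10; python3 go.py .556 .069 .1836 169.5; python3 -m jog '{"fingers":[0.2,0.2,0.2,0.2,0.2],"dp":[[1.4,0,-2],[1.8,0,-5],[2.2,0,-8],[2.5,0,-10],[2.5,0,-10]],"twist":[0,0,0,0,0]}';python3 go.py .556 .069 .1836 169.5
python3 - <<'E'
from h import *
cap('side','s3')
E
```

```text
time_s: 6.2
tcp_pos: [0.5553, 0.0596, 0.1828]
eef_rot: [-93.3, 89.3, -13.9]
contact_force: [-0.6, 2.1, 5.0]
gripper_width: 0.0301
dp [-0.8  1.   9.4] twist -0.1 | tcp [0.5553 0.0596 0.1828] yaw 169.4 down -0.9999 F [-0.6  2.1  5. ] w 0.030138192425977258 t 6.2 j [ 27.  12. -20.   1. -58. -37.]
time_s: 6.7
tcp_pos: [0.5538, 0.0494, 0.1809]
eef_rot: [-92.0, 89.2, -12.6]
contact_force: [-1.2, -1.1, 5.9]
gripper_width: 0.03
dp [-2.7  1.5 19.7] twist -0.1 | tcp [0.5538 0.0494 0.1809] yaw 169.4 down -0.9999 F [-1.2 -1.1  5.9] w 0.02995689222334895 t 6.7 j [ 26.  12. -20.   1. -57. -37.]
```

```bash
python3 -m jog '{"fingers":[0.2,0.2,0.2,0.2,0.2],"dp":[[1.0,0.2,-1],[1.2,0.4,-2.5],[1.5,0.5,-4],[1.7,0.5,-5],[1.7,0.5,-5]],"twist":[0,0,0,0,0]}';python3 go.py .556 .069 .1836 169.5
python3 - <<'E'
from h import *
s=cap('side','s4')
o=cv2.resize(s['frame'][210:310,250:370],(720,600),interpolation=3);o=(255*(o/255.)**.7).astype(np.uint8)
# predicted plate/foot corners for tilt .2 (plate cyan dots) and 0.1 
a=np.radians(-10.3);X=np.array([np.cos(a),np.sin(a),0]);Y=np.array([-X[1],X[0],0]);Z=np.array([0,0,1.])
def pts(t,xs,ys,h):
    y=np.cos(t)*Y+np.sin(t)*Z;z=np.cos(t)*Z-np.sin(t)*Y
    return proj(s,[np.array([.556,.069,.062])+X*i+y*j+z*h for i in xs for j in ys])
for t,col in((.2,(255,0,0)),(.1,(0,255,0)),(.3,(255,255,0))):
    for p in pts(t,(-.03,.03),(-.068,.068),.004): cv2.circle(o,(int((p[0]-249.6)*6),int((p[1]-209.6)*6)),2,col,-1)
cv2.imwrite('pics/tilt.png',o[:,:,::-1])
E
```

```text
time_s: 7.25
tcp_pos: [0.5528, 0.0443, 0.1798]
eef_rot: [-91.5, 89.2, -12.1]
contact_force: [-2.2, 0.5, 4.4]
gripper_width: 0.0301
dp [-3.8  1.3 24.8] twist -0.1 | tcp [0.5528 0.0443 0.1798] yaw 169.4 down -0.9999 F [-2.2  0.5  4.4] w 0.030143279687333487 t 7.25 j [ 25.  12. -21.   1. -57. -36.]
```

View pics/tilt.png

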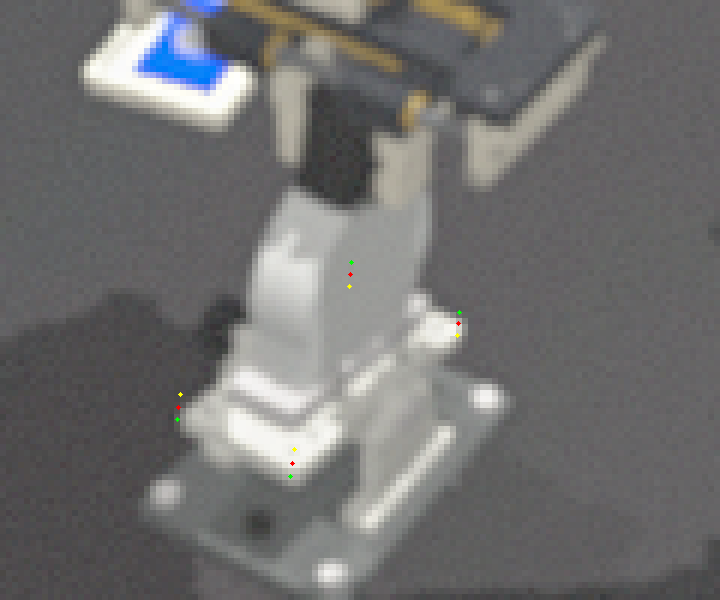

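```bash
python3 - <<'E'
from h import *
s=cap('side','s5')
a=np.radians(-10.3);X=np.array([np.cos(a),np.sin(a),0]);Y=np.array([-X[1],X[0],0]);Z=np.array([0,0,1.])
def pts(t,L):
    y=np.cos(t)*Y+np.sin(t)*Z;z=np.cos(t)*Z-np.sin(t)*Y
    return proj(s,[np.array([.556,.069,.062])+(X*i+y*j+z*h)/1000 for i,j,h in L])
im=cv2.resize(s['frame'][260:300,275:335],(600,400),interpolation=2);im=np.clip((im.astype(float)-60)*1.35,0,255).astype(np.uint8)
def draw(o,t,L,col):
    q=pts(t,L);q=np.c_[(q[:,0]-274.55)*10,(q[:,1]-259.55)*10].astype(int);cv2.polylines(o,[q],True,col,1)
o=im.copy()
draw(o,.2,[(-30,-68,4),(-30,68,4),(30,68,4),(30,-68,4)],(255,0,0))
draw(o,.2,[(-17,-55,4),(-17,55,4),(17,55,4),(17,-55,4)],(0,0,255))
draw(o,.2,[(-30,68,-6),(30,68,-6)],(255,0,0))
o=np.vstack([cv2.resize(im,(450,300)),cv2.resize(o,(450,300))]);cv2.imwrite('pics/chk.png',o[:,:,::-1])
print(tool()[2]['contact_force'])
E
```

```text
[-0.35540093  0.65143187  5.61328565]
```

View pics/chk.png

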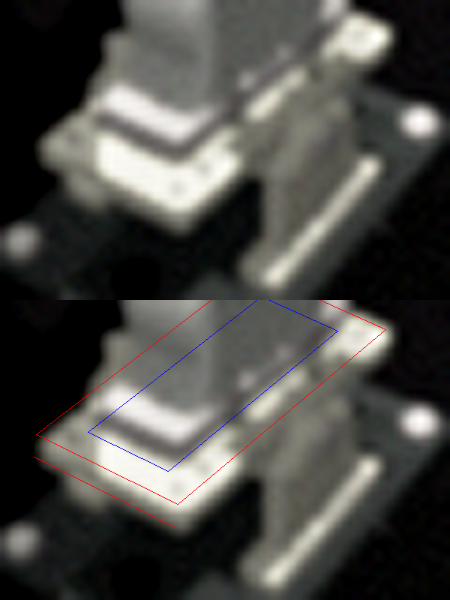

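```bash
python3 - <<'E'
from h import *
s=cap('side')
a=np.radians(-10.3);X=np.array([np.cos(a),np.sin(a),0]);Y=np.array([-X[1],X[0],0]);Z=np.array([0,0,1.])
for t in(0,.1,.15,.2,.25):
    y=np.cos(t)*Y+np.sin(t)*Z;z=np.cos(t)*Z-np.sin(t)*Y
    print(t,[proj(s,np.array([.556,.069,.062])+(X*i+y*j+z*h)/1000)[0].round(1).tolist() for i,j,h in[(-30,68,-6),(-30,-68,4)]])
for f in('s2','s3','s4','s5'):
    g=cv2.imread(f'pics/{f}.png').astype(float).min(2)
    print(f,[(x,int(np.max(np.where(g[270:300,x]>110)[0]))+270, np.round(g[284:296,x]).astype(int).tolist()) for x in(297,299,301)])
print(tool()[2]['contact_force'],tool()[0])
E
```

```text
0 [[298.1, 293.5], [326.2, 259.9]]
0.1 [[297.9, 291.8], [326.2, 261.6]]
0.15 [[297.9, 290.9], [326.1, 262.5]]
0.2 [[298.0, 289.9], [326.0, 263.5]]
0.25 [[298.0, 288.9], [325.9, 264.5]]
s2 [(297, 292, [138, 200, 238, 241, 232, 232, 236, 211, 147, 104, 78, 68]), (299, 293, [151, 204, 232, 227, 214, 230, 244, 232, 176, 126, 93, 72]), (301, 291, [126, 119, 139, 148, 160, 186, 180, 141, 102, 77, 67, 66])]
s3 [(297, 290, [236, 230, 228, 231, 200, 150, 118, 96, 71, 63, 66, 65]), (299, 290, [237, 229, 228, 236, 217, 155, 133, 108, 76, 64, 63, 67]), (301, 288, [232, 239, 232, 195, 145, 108, 82, 66, 64, 69, 66, 66])]
s4 [(297, 289, [232, 230, 231, 201, 154, 129, 99, 73, 66, 65, 67, 68]), (299, 290, [229, 224, 233, 220, 166, 140, 115, 80, 65, 64, 66, 64]), (301, 288, [236, 235, 210, 162, 124, 91, 73, 66, 65, 70, 65, 67])]
s5 [(297, 289, [231, 230, 230, 202, 156, 126, 96, 70, 64, 65, 65, 64]), (299, 290, [229, 225, 233, 220, 166, 139, 115, 82, 64, 68, 64, 70]), (301, 288, [236, 235, 212, 163, 123, 91, 74, 64, 65, 69, 65, 66])]
[-0.7266589   0.24039593  5.33491827] [0.5527996  0.04433888 0.17978062]
```

```bash
python3 - <<'E'
from h import *
for i in range(50):
    c=cap('side')
    if i%12==0: p,M,s=tool();print(round(s['time_s'],2),p.round(4),np.round(s['contact_force'],1),round(s['gripper_width'],4))
g=c['frame'].astype(int).min(2);print(g[284:296,299].tolist())
t=cap('side','fin');a=cv2.imread('pics/side0.png').astype(int);d=np.abs(a-c['frame'][:,:,::-1]).max(2)>50
n,_,st,ce=cv2.connectedComponentsWithStats(d.astype(np.uint8));print([(st[i].tolist()) for i in range(1,n) if st[i][4]>25])
r.close_job()
E
```

```text
7.45 [0.5528 0.0444 0.1798] [-1.7  0.1  5.2] 0.03
8.05 [0.5528 0.0443 0.1798] [-0.9  0.8  5.7] 0.0305
8.65 [0.5528 0.0444 0.1798] [-1.7  0.2  5.8] 0.0301
9.25 [0.5528 0.0443 0.1798] [-2.   0.7  5.8] 0.0305
9.85 [0.5528 0.0443 0.1797] [-0.8  0.2  4.7] 0.0303
[228, 224, 231, 220, 168, 139, 117, 81, 67, 66, 64, 66]
[[431, 0, 70, 68, 2484], [463, 0, 177, 140, 9667], [522, 5, 12, 44, 241], [268, 25, 198, 212, 11093], [493, 124, 18, 42, 356], [513, 149, 15, 15, 100], [523, 163, 14, 10, 93], [613, 163, 27, 126, 2407], [384, 168, 14, 10, 97], [317, 196, 4, 8, 28], [347, 197, 31, 34, 648], [320, 209, 10, 6, 29], [510, 214, 10, 7, 55], [328, 219, 20, 22, 123], [281, 226, 46, 66, 1121], [398, 228, 11, 15, 90], [508, 244, 7, 16, 61], [565, 249, 27, 39, 354], [401, 251, 8, 8, 42], [531, 264, 32, 12, 63], [501, 301, 11, 13, 40], [525, 315, 35, 11, 136], [552, 336, 14, 25, 185], [516, 361, 26, 6, 84]]
the job is handed in; nothing more can be done
```

I finished the job and handed it in at about 10 s, with the gauge still gripped and held on the tilt table at the blue mark. I never saw the needle itself, because the dial faces away from both cameras.

**What I did:** The white tray holds the blue card, so the target was needle -0.20 rad, with the +y end up 11.5°. I took the farthest of the three gauges, 0.565 m from the base. I stood it on the middle of the plate with its dial facing away, then moved the grip 25 mm towards -y while pressing lightly. This turned the gauge in the fingers and carried the table along.

**Last checks:**
- **Tilt:** The arm movement gives about 0.20 rad. In the side picture, the plate edge moved about 3.5 px, against 3.6 px expected.
- **Flatness and centring:** The foot follows the outline expected for a gauge lying flat, and sits about 2 mm off centre.
- **Steadiness:** Over the last 2.5 s nothing drifted. The downward push is about 8 N on the table, of which about 3 N is the gauge's weight, and the grip setting is 10 N.
- **Disagreement:** The grip dropped 3.8 mm during the rocking, against 2.5 mm expected. That could be a small slip in the pads or a grip slightly off centre, and I put its effect on the angle at 0.02 rad or less.
- **Other objects:** A before-and-after comparison of the side picture showed no change at the orange card's tray, jar, screwdriver or mouse. Some changed spots lay near the can and the other gauges. I took these for shadows of the arm but did not look closer. The arm hid part of the view.

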